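Fit the end cover over the studs of a hydraulic cylinder

ROBOT

A 7-joint arm with a two-finger parallel gripper is mounted at the origin on the work surface. World frame = base frame: x ahead of the robot, y to its left, z up, the work surface at z = 0. Lengths are in m, angles in rad, forces in N, time in s.
With the tool pointing down it reaches from about 0.425 to 0.875 m from the base axis. Payload 4.7 kg.
Tool frame: the origin (TCP) lies midway between the tips of the shut fingers; the grasp point (between the pads) lies 19 mm behind it (pinch_z is the distance from the TCP to the grasp point, in m); z points along the fingers, y is the line along which they close (so a half turn about z gives the same grasp; the last joint's range is limited). The gripper opens to 87 mm and grips with 3 to 60 N. Pads are 19 mm wide; open, the fingers measure 117 mm over their backs; the gripper's body (75 mm by 190 mm) begins 51 mm behind the grasp point.
Start: joints at [1.21, 0.321, -0.07, 1.45, 0.023, 1.371, -0.057], TCP at [0.238, -0.605, 0.223] pointing down, gripper open.
Joint ranges: [-2.86, 2.86], [-0.3, 2.09], [-1.38, 1.24], [0.06, 2.45], [-1.56, 4.7], [0.09, 2.05], [-2.69, 2.69]. Speed limits (rad/s): [2.57, 2.57, 3.14, 3.14, 3.14, 3.14, 3.14].

INTERFACE

Orientations are given as a 3x3 rotation matrix whose columns are the frame's x, y, z axes.
In Python, from workcell import observe, grab_frame, camera_model, hand_in, pinch_z gives the robot as it stands. The module is installed in compiled form; this text tells all that it offers.
- The arm moves only by the shell command python3 -m inch 'ROWS' [FORCE]. ROWS is JSON, a list of rows, each a list of 3 entries, a list of its own where there are three numbers: the turn, a rotation vector about the tool's x, y, z in units of 6 degrees (1.0 is 6 degrees), then the shift along the tool's x, y, z in units of 40 mm (1.0 is 40 mm), then the opening, from -1 (shut) to 1 (fully open). A call has exactly 10 rows; each row shifts and turns the commanded pose from where the row before left it, along the tool's axes as they then stand; what a row does not reach is not made up. A row lasts 1/12 s, in which the tool goes at most 41.7 mm and 7.16 degrees, less where a joint would pass 70% of its speed; a pose out of reach is approached as far as the arm can. A call is refused whole if a number of a shift passes 1 or a number of a turn 1, either way. A call with a gripper value outside its range is refused whole. The fingers move at their own pace and stop on an object; FORCE is the grip in N (left out, the last holds). Time passes only in rows, so rows that do not move let the fingers close, or fill a call up. It gives the time, the measured TCP pose, the force, the opening and the grip force at its end, in the units of the state.
- observe(): the state, without advancing time (a new reading comes with each control period).
- grab_frame(name): name is "side" or "top" or "wrist"; returns the picture (420x560x3 uint8, red, green, blue); there is no depth.
- camera_model(name): a dict with "intrinsics" (3x3 intrinsics, pixels), "extrinsics" (4x4, takes a point from camera to world coordinates); the wrist camera has in their place "tool_from_camera" (4x4, takes a point from camera to tool coordinates, whose origin is the TCP and whose axes are the flange's). Camera axes: x right, y up, looking along -z (the intrinsics and any distortion apply to the point x, -y, -z); pixel columns grow to the right and rows downward; lengths in m; the calibration is good to about 2 mm. A picture is of the moment at which its call begins: read the wrist's pose just before it. camera_model takes no time and is no camera call.
- hand_in(): hands the job in; it is judged then, once.
The state is a dict: "time_s": time; "joints": joint angles; "qvel": joint speeds; "joint_torque": joint torques, N m; "tcp_pos": TCP position; "orientation": TCP orientation; "wrist_force": force on the tool from outside, world axes, zero at the start; "wrist_torque": the same for the moment, N m; "gripper_width": finger opening in m; "grip_force": force on a finger pad.
Only numpy, scipy, OpenCV 4.12 (cv2) and the standard library are available. Lean on these libraries where they do the work, as an engineer would, in place of code of your own. Each camera call takes 0.05 s, during which the arm holds its last target. There are 200 camera calls.

TASK

Pick up the loose square cover by its boss, rest it lightly on the studs of the standing hydraulic cylinder and turn it until all four holes match and it slides on; how the studs are turned is not marked, so find it by eye or feel. Then press it gently down until the brass bush is in and the cover lies flush on the head, and let go. Never force the cover against the cylinder, and leave the other things on the bench where they are.

Things in the scene. Friction and masses are not known exactly. Their poses are not given: they have to be found in the camera images.
- cover: Loose aluminium cover: square plate 100 x 100 mm, 12 mm thick, about 0.45 kg, flat on the bench, boss up. Origin: centre of its underside, z up. Four 10 mm through holes at x, y = +-31 mm. In its middle a 30 x 30 mm square boss, sides parallel to the plate's, from 12 to 58 mm above the underside: the grip. Same every quarter turn.
- boss_top (a point): Centre of the top of the cover's boss, 58 mm above the cover's underside.
- cylinder: Hydraulic cylinder standing upright, bolted down: foot 130 x 130 x 14 mm, black barrel of 94 mm diameter, topped by a round dark steel head of 112 mm diameter, flat face 120 mm above the bench. Origin: centre of the underside, z up the barrel, +x where the brass port sticks out (to 74 mm from the axis, 50 mm up). Pressing the cover on it with over 80 N is forcing.
- seat (a point): Centre of the head's flat face, on the cylinder axis 120 mm above the bench: where the cover's underside must lie.
- stud_tips (a point): Point on the cylinder axis level with the tips of the head's four steel studs, 146 mm above the bench. Studs: 8 mm diameter, 26 mm high, the last 1.5 mm tapering to 6 mm, on a square, 44 mm from the axis (+-31 mm). The head does not turn; its stud square may be turned by any angle to the cylinder's x and y axes, and that angle is not reported.
- bush (a joint): Brass bush of 44 mm diameter in the middle of the head. Value 0: 4 mm proud of the face, as at the start; 0.004: pushed in flush. It needs about 11 N straight down, more than the cover's weight, and stays where pushed.
- wrench: Bystander: combination wrench about 170 mm long lying on the bench; leave alone.
- spray_can: Bystander: closed metal can, 60 mm diameter, 120 mm high; leave alone.
- jar: Bystander: amber jar with a steel lid, 64 mm diameter, 75 mm high; leave alone.
Not all that is in view belongs to the job. Of the things shaped like the cover, the aluminium one is meant.

How it is judged:
By the outcome, as a careful person would: the job done as asked, in the order asked, and still so for the second after the job is handed in, with the robot touching nothing.
It also fails if it takes over 72 s, if anything falls off the work surface, if the arm or the gripper's body presses on something with over 40 N, if the wrist force passes 120 N, or if a joint passes its speed limit or range.

## Working session

There is one attempt and no reset: what is moved stays moved. The work goes in short steps, Python scripts to look and compute and a shell command to move; the robot and the scene stay as the last step left them, time stands still between calls to the robot, and variables do not carry over. Pictures are saved under pics/ and viewed, at most 10 in all, crops included, and the job is handed in when it is done.

```bash
mkdir -p pics; cat > h.py <<'E'
import numpy as np, cv2
from workcell import observe, grab_frame, camera_model, hand_in, pinch_z
def ray(name,px,st=None):
    m=camera_model(name);K=np.array(m["intrinsics"])
    d=np.array(m.get("distortion",np.zeros(5)),float)
    p=cv2.undistortPoints(np.array([[px]],float),K,d)[0,0]
    v=np.array([p[0],-p[1],-1.0])
    if name=="wrist":
        st=st or observe();T=np.eye(4);T[:3,:3]=np.array(st["orientation"]);T[:3,3]=st["tcp_pos"]
        E=T@np.array(m["tool_from_camera"])
    else:E=np.array(m["extrinsics"])
    return E[:3,3],E[:3,:3]@v
def onz(name,px,z,st=None):
    o,v=ray(name,px,st);return o+v*(z-o[2])/v[2]
def save(name,fn):
    im=grab_frame(name);cv2.imwrite("pics/"+fn,im[:,:,::-1]);return im
E
python3 - <<'E'
from h import *
a=save("side","side0.png");b=save("top","top0.png");
for n in("side","top","wrist"):print(n,camera_model(n))
s=observe();print(s["orientation"],s["tcp_pos"],pinch_z,s["gripper_width"])
E
```

```text
side {'intrinsics': array([[489.29851736,   0.        , 284.54121568],
       [  0.        , 489.29851736, 205.16902834],
       [  0.        ,   0.        ,   1.        ]]), 'extrinsics': array([[-0.69288774,  0.43576248, -0.57447161, -0.1751532 ],
       [-0.72092071, -0.40385242,  0.5631843 ,  0.72743488],
       [ 0.01341284,  0.80437198,  0.59397459,  0.87510571],
       [ 0.        ,  0.        ,  0.        ,  1.        ]])}
top {'intrinsics': array([[481.21720115,   0.        , 284.09110724],
       [  0.        , 481.21720115, 198.27463954],
       [  0.        ,   0.        ,   1.        ]]), 'extrinsics': array([[-5.95737790e-02,  9.77876032e-01, -2.00522896e-01,
         2.96304337e-01],
       [-9.98223887e-01, -5.83975520e-02,  1.17812123e-02,
         1.92585988e-02],
       [-1.89481062e-04,  2.00868596e-01,  9.79618176e-01,
         1.47224096e+00],
       [ 0.00000000e+00,  0.00000000e+00,  0.00000000e+00,
         1.00000000e+00]])}
wrist {'intrinsics': array([[333.67727379,   0.        , 284.7589172 ],
       [  0.        , 333.67727379, 210.75974231],
       [  0.        ,   0.        ,   1.        ]]), 'tool_from_camera': array([[ 7.62935756e-04,  9.53396669e-01,  3.01718758e-01,
         8.34171191e-02],
       [ 9.99999598e-01, -8.69622348e-04,  2.19275731e-04,
         2.19902221e-03],
       [ 4.71438126e-04,  3.01718469e-01, -9.53396949e-01,
        -1.61713772e-01],
       [ 0.00000000e+00,  0.00000000e+00,  0.00000000e+00,
         1.00000000e+00]])}
[[ 9.30568886e-01  3.66116119e-01 -7.31461520e-04]
 [ 3.66116830e-01 -9.30567637e-01  1.52994179e-03]
 [-1.20538068e-04 -1.69151660e-03 -9.99998562e-01]] [ 0.2377227  -0.60444381  0.22158682] 0.0187 0.0871641978318576
```

View pics/side0.png

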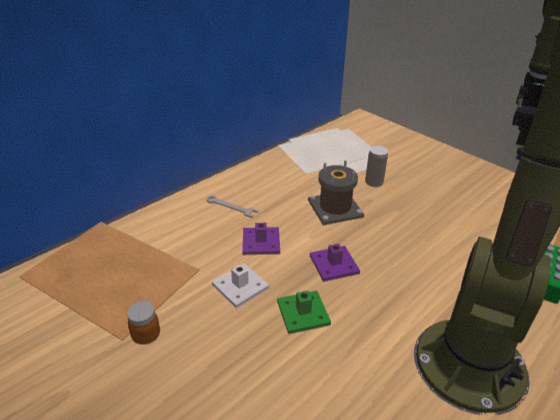

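View pics/top0.png

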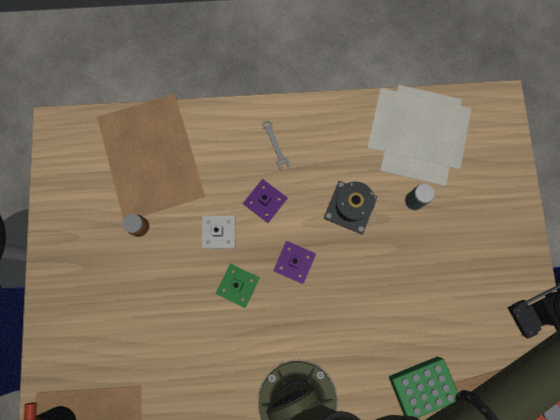

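Four things are shaped like the cover. In the top view they are purple (264,200), purple (294,262), green (237,285) and bare grey metal (218,231); the grey one is at (240,284) in the side view. Grey is the only unpainted metal, so it fits "aluminium". I'll confirm with one crop and measure at the same time.

```bash
python3 - <<'E'
from h import *
t=cv2.imread("pics/top0.png");s=cv2.imread("pics/side0.png")
c1=cv2.resize(t[170:320,180:400],None,fx=3,fy=3,interpolation=cv2.INTER_CUBIC)[:, :660]
cv2.imwrite("pics/crop.png",c1)
hsv=cv2.cvtColor(t,cv2.COLOR_BGR2HSV)
m=((hsv[...,1]<45)&(hsv[...,2]>120)).astype(np.uint8);m[:, :190]=0;m[:,250:]=0;m[:205]=0;m[260:]=0
c=max(cv2.findContours(m,0,2)[0],key=cv2.contourArea)
r=cv2.minAreaRect(c);P=np.array([onz("top",p,0.012) for p in cv2.boxPoints(r)])
print("cover px",r,"\n",P.round(4),P.mean(0),[np.degrees(np.arctan2(*(P[i-1]-P[i])[[1,0]])).round(1) for i in range(4)], np.linalg.norm(P-np.roll(P,1,0),axis=1))
# bush: brass
for n,im,x0,x1,y0,y1 in(("top",t,340,372,185,215),("side",s,325,355,165,190)):
    h=cv2.cvtColor(im,cv2.COLOR_BGR2HSV);m=((h[...,1]>90)&(h[...,2]>60)).astype(np.uint8)
    q=np.zeros_like(m);q[y0:y1,x0:x1]=m[y0:y1,x0:x1]
    c=max(cv2.findContours(q,0,2)[0],key=cv2.contourArea);e=cv2.minEnclosingCircle(c);x,y,w,hh=cv2.boundingRect(c)
    print(n,e,onz(n,(x+(w-1)/2,y+(hh-1)/2),.124))
print("boss top",onz("top",(216.5,230.5),.058),onz("side",(239.5,269),.058))
E
```

```text
cover px ((218.0, 232.0), (32.0, 32.0), 90.0) 
 [[0.5547 0.257  0.012 ]
 [0.5489 0.1587 0.012 ]
 [0.4506 0.1625 0.012 ]
 [0.4563 0.2594 0.012 ]] [0.50262357 0.20942061 0.012     ] [np.float64(178.5), np.float64(86.6), np.float64(-2.2), np.float64(-93.4)] [0.09840461 0.09838562 0.0983671  0.09707187]
top ((355.5776672363281, 199.66505432128906), 7.6069016456604) [ 0.55509256 -0.2003682   0.124     ]
side ((338.0, 174.0), 7.280210018157959) [ 0.55377153 -0.19710407  0.124     ]
boss top [0.50053547 0.20772847 0.058     ] [0.50338088 0.20910172 0.058     ]
```

View pics/crop.png

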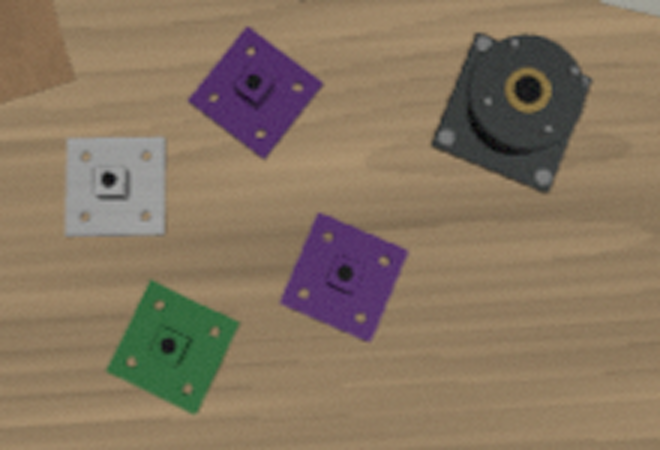

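The crop confirms it: the grey plate at crop (115,186) is bare aluminium with a square boss. The stud tips show on the head at crop (515,43), (576,71), (549,128) and (488,101). Next I'll fly over the cylinder for a close look.

```bash
python3 -m inch '[[[0,0,0],[0.5,-0.3,-0.2],1],[[0,0,0],[0.56,-0.33,-0.2],1],[[0,0,0],[0.56,-0.33,-0.2],1],[[0,0,0],[0.56,-0.33,-0.2],1],[[0,0,0],[0.56,-0.33,-0.2],1],[[0,0,0],[0.56,-0.33,-0.2],1],[[0,0,0],[0.56,-0.33,-0.2],1],[[0,0,0],[0.56,-0.33,-0.2],1],[[0,0,0],[0.56,-0.33,-0.2],1],[[0,0,0],[0.56,-0.33,-0.15],1]]' 
python3 -m inch '[[[0,0,0],[0.56,-0.33,0],1],[[0,0,0],[0.56,-0.33,0],1],[[0,0,0],[0.56,-0.33,0],1],[[0,0,0],[0.56,-0.33,0],1],[[0,0,0],[0.56,-0.33,0],1],[[0,0,0],[0.56,-0.33,0],1],[[0,0,0],[0.56,-0.33,0],1],[[0,0,0],[0.56,-0.33,0],1],[[0,0,0],[0.5,-0.3,0],1],[[0,0,0],[0,0,0],1]]' 
python3 - <<'E'
from h import *
P=np.array([onz("top",(180+(x-1)/3,170+(y-1)/3),.146) for x,y in((515,43),(576,71),(549,128),(488,101))])
print(P.round(4),P.mean(0))
d=np.roll(P,-1,0)-P;print(np.degrees(np.arctan2(d[:,1],d[:,0]))%90,np.linalg.norm(d,axis=1))
s=observe();print(s["time_s"],s["tcp_pos"],s["orientation"],s["joints"],s["wrist_force"])
save("wrist","w1.png")
E
```

```text
time_s: 0.93
tcp_pos: [0.3969, -0.4009, 0.3009]
orientation: [[0.931, 0.366, -0.0], [0.366, -0.931, -0.0], [-0.0, 0.0, -1.0]]
wrist_force: [0.6, -0.1, -0.5]
gripper_width: 0.0873
grip_force: 0.0
time_s: 1.77
tcp_pos: [0.5414, -0.2133, 0.3]
orientation: [[0.927, 0.374, 0.001], [0.374, -0.927, 0.004], [0.002, -0.003, -1.0]]
wrist_force: [-0.6, 1.3, 0.2]
gripper_width: 0.0868
grip_force: 0.0
[[ 0.5976 -0.1891  0.146 ]
 [ 0.5673 -0.244   0.146 ]
 [ 0.5146 -0.2136  0.146 ]
 [ 0.5436 -0.159   0.146 ]] [ 0.55576027 -0.20145348  0.146     ]
[61.04554506 60.03789958 62.07620322 60.88217368] [0.06268873 0.06075834 0.06180664 0.06186094]
1.7667 [ 0.54139345 -0.21333287  0.29999731] [[ 9.27388035e-01  3.74099496e-01  9.99742548e-04]
 [ 3.74093585e-01 -9.27383393e-01  3.74583844e-03]
 [ 2.32846091e-03 -3.09984848e-03 -9.99992485e-01]] [ 0.68903002  0.17347286 -0.41002153  1.49136525  0.06519054  1.49114142
 -0.9080646 ] [-0.63048206  1.28661706  0.16789539]
```

View pics/w1.png

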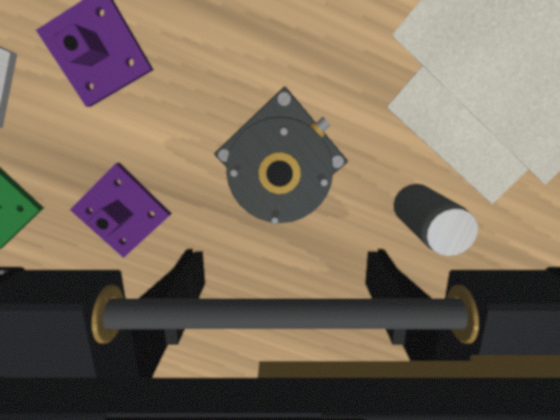

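The wrist view shows the head with its four studs at (284,132), (324,183), (275,220) and (234,173) and the bush at (280,173). I'll refine these by blobs.

```bash
python3 - <<'E'
from h import *
s=observe();im=grab_frame("wrist");s2=observe()
print(np.array(s2["tcp_pos"])-s["tcp_pos"], s["tcp_pos"])
g=cv2.cvtColor(im,cv2.COLOR_RGB2GRAY).astype(float)
pts=[]
for x,y in((284,132),(324,183),(275,220),(234,173)):
    w=g[y-7:y+8,x-7:x+8];b=np.median(w);k=np.clip(w-b-25,0,None);yy,xx=np.mgrid[-7:8,-7:8]
    pts.append((x+(k*xx).sum()/k.sum(),y+(k*yy).sum()/k.sum()))
P=np.array([onz("wrist",p,.146,s) for p in pts]);print(np.round(pts,1),P.round(4),P.mean(0))
d=np.roll(P,-1,0)-P;print(np.degrees(np.arctan2(d[:,1],d[:,0]))%90,np.linalg.norm(d,axis=1))
h=cv2.cvtColor(im,cv2.COLOR_RGB2HSV);m=((h[...,1]>120)&(h[...,2]>80)).astype(np.uint8);q=m*0;q[148:200,252:308]=m[148:200,252:308]
c=max(cv2.findContours(q,0,2)[0],key=cv2.contourArea);x,y,w,hh=cv2.boundingRect(c);print(x,y,w,hh,onz("wrist",(x+(w-1)/2,y+(hh-1)/2),.124,s))
R=np.array(s["orientation"]);D=np.array([.5025,.209,.30])-s["tcp_pos"];print("to cover units",R.T@D/.04,"yaw",np.degrees(np.arctan2(R[1,0],R[0,0])))
E
```

```text
[-1.11318918e-03 -2.43358295e-03  3.03108631e-06] [ 0.53989479 -0.21627401  0.30001193]
[[280.8 128.2]
 [327.6 183.6]
 [  nan   nan]
 [230.7 170.2]] [[ 0.598  -0.191   0.146 ]
 [ 0.5663 -0.2523  0.146 ]
 [    nan     nan     nan]
 [ 0.5438 -0.161   0.146 ]] [nan nan nan]
[62.69169559         nan         nan 60.9828224 ] [0.06892288        nan        nan 0.06187248]
256 150 42 41 [ 0.55625759 -0.20256738  0.124     ]
to cover units [  3.08283997 -10.21792471   0.01832181] yaw 21.8141655359245<stdin>:8: RuntimeWarning: invalid value encountered in scalar divide
```

```bash
python3 -m inch '[[[0,0,0],[0,0,0],1],[[0,0,0],[0,0,0],1],[[0,0,0],[0,0,0],1],[[0,0,0],[0,0,0],1],[[0,0,0],[0,0,0],1],[[0,0,0],[0,0,0],1],[[0,0,0],[0,0,0],1],[[0,0,0],[0,0,0],1],[[0,0,0],[0,0,0],1],[[0,0,0],[0,0,0],1]]' | head -3
cat > studs.py <<'E'
from h import *
s=observe();im=save("wrist","w2.png")
g=cv2.cvtColor(im,cv2.COLOR_RGB2GRAY)
th=cv2.morphologyEx(g,cv2.MORPH_TOPHAT,np.ones((13,13)))
n,l,st,ce=cv2.connectedComponentsWithStats((th>40).astype(np.uint8))
c0=np.array([.5555,-.201]);pts=[]
for i in range(1,n):
    p=onz("wrist",ce[i],.146,s);r=np.hypot(*(p[:2]-c0))
    if st[i,4]>8 and .035<r<.054:print(ce[i].round(1),st[i],p.round(4),np.degrees(np.arctan2(*(p[:2]-c0)[::-1]))%90);pts.append(p)
if len(pts)==4:print(np.mean(pts,0))
R=np.array(s["orientation"]);D=np.array([.5025,.209,.30])-s["tcp_pos"];print(s["tcp_pos"],"to cover units",R.T@D/.04,"yaw",np.degrees(np.arctan2(R[1,0],R[0,0])))
E
python3 studs.py
```

```text
time_s: 2.7
tcp_pos: [0.5386, -0.2197, 0.3005]
orientation: [[0.931, 0.366, -0.0], [0.366, -0.931, -0.0], [-0.0, 0.0, -1.0]]
[276.8 125.1] [274 122   7   7  40] [ 0.598  -0.1906  0.146 ] 13.681879336403794
[218.  149.9] [214 146   8  11  57] [ 0.5566 -0.1474  0.146 ] 88.81760751203112
[227.2 167.5] [224 165   7   6  33] [ 0.544  -0.1608  0.146 ] 15.886291265750202
[318.  176.2] [315 173   7   7  33] [ 0.568  -0.2447  0.146 ] 15.96722679095761
[268.9 214.5] [266 213   6   4  21] [ 0.5144 -0.2145  0.146 ] 18.114485447422027
[ 0.53859105 -0.21966845  0.30053698] to cover units [  3.08469974 -10.3027503    0.01217793] yaw 21.48056003974719
```

```bash
python3 -m inch '[[[0,0,0],[0.1,-0.35,0],1],[[0,0,0],[0.22,-0.74,0],1],[[0,0,0],[0.22,-0.74,0],1],[[0,0,0],[0.22,-0.74,0],1],[[0,0,0],[0.22,-0.74,0],1],[[0,0,0],[0.22,-0.74,0],1],[[0,0,0],[0.22,-0.74,0],1],[[0,0,0],[0.22,-0.74,0],1],[[0,0,0],[0.22,-0.74,0],1],[[0,0,0],[0.22,-0.74,0],1]]' | head -2
python3 -m inch '[[[0,0,0],[0.22,-0.74,0],1],[[0,0,0],[0.22,-0.74,0],1],[[0,0,0],[0.22,-0.74,0],1],[[0,0,0],[0.22,-0.74,0],1],[[0,0,0.6],[0.12,-0.33,0],1],[[0,0,0.7],[0,0,0],1],[[0,0,0.7],[0,0,0],1],[[0,0,0.7],[0,0,0],1],[[0,0,0.7],[0,0,0],1],[[0,0,0.6],[0,0,0],1]]' | head -2
python3 -m inch '[[[0,0,0],[0,0,1],1],[[0,0,0],[0,0,1],1],[[0,0,0],[0,0,0.5],1],[[0,0,0],[0,0,0],1],[[0,0,0],[0,0,0],1],[[0,0,0],[0,0,0],1],[[0,0,0],[0,0,0],1],[[0,0,0],[0,0,0],1],[[0,0,0],[0,0,0],1],[[0,0,0],[0,0,0],1]]' 
python3 - <<'E'
from h import *
s=observe();im=save("wrist","w3.png");print(s["time_s"],s["tcp_pos"],s["joints"])
E
```

```text
time_s: 3.58
tcp_pos: [0.5123, 0.0744, 0.3007]
time_s: 4.42
tcp_pos: [0.5014, 0.21, 0.3005]
time_s: 5.25
tcp_pos: [0.5029, 0.209, 0.2014]
orientation: [[0.999, -0.044, 0.001], [-0.044, -0.999, 0.0], [0.001, -0.0, -1.0]]
wrist_force: [-1.2, -0.5, -0.5]
gripper_width: 0.087
grip_force: 0.0
5.25 [0.50285583 0.20900123 0.20139801] [ 0.22147784  0.16533297 -0.72940091  1.72443696  0.11477976  1.29372946
 -2.14754172]
```

View pics/w3.png

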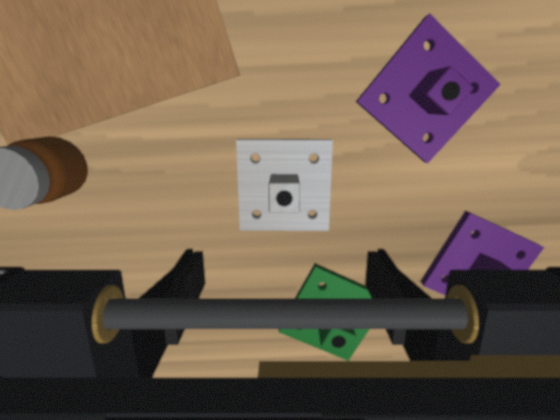

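The grey cover is at (285,185) with its boss hole at (284,198), centred between the fingers. I'll refine its pose from the mask and holes.

```bash
python3 - <<'E'
from h import *
s=observe();im=cv2.imread("pics/w3.png")
h=cv2.cvtColor(im,cv2.COLOR_BGR2HSV)
m=((h[...,1]<50)&(h[...,2]>100)).astype(np.uint8);q=m*0;q[125:245,225:345]=m[125:245,225:345]
c=max(cv2.findContours(q,0,2)[0],key=cv2.contourArea)
ap=cv2.approxPolyDP(cv2.convexHull(c),6,True)[:,0];print(ap.tolist())
P=np.array([onz("wrist",p,.012,s) for p in ap]);print(P.round(4),P.mean(0))
d=np.roll(P,-1,0)-P;print((np.degrees(np.arctan2(d[:,1],d[:,0]))+45)%90-45,np.linalg.norm(d,axis=1))
g=255-cv2.cvtColor(im,cv2.COLOR_BGR2GRAY);H=[]
for x,y in((255,158),(314,158),(312,214),(257,214)):
    w=g[y-7:y+8,x-7:x+8].astype(float);k=np.clip(w-np.median(w)-15,0,None);yy,xx=np.mgrid[-7:8,-7:8]
    H.append(onz("wrist",(x+(k*xx).sum()/k.sum(),y+(k*yy).sum()/k.sum()),.010,s))
H=np.array(H);d=np.roll(H,-1,0)-H;print(H.mean(0),(np.degrees(np.arctan2(d[:,1],d[:,0]))+45)%90-45,np.linalg.norm(d,axis=1))
print("boss",onz("wrist",(284.5,198),.058,s))
E
```

```text
[[332, 140], [327, 230], [240, 229], [237, 139]]
[[0.5506 0.156  0.012 ]
 [0.4514 0.1617 0.012 ]
 [0.4568 0.2593 0.012 ]
 [0.5558 0.254  0.012 ]] [0.50364658 0.2077701  0.012     ]
[-3.2880702  -3.19259047 -3.01196683 -3.08222109] [0.09935871 0.09767436 0.09916999 0.09815275]
[0.50084126 0.20761294 0.01      ] [-2.06214616 -3.24529339 -2.2821219  -2.14991352] [0.06405244 0.06137858 0.06287917 0.06112415]
boss [0.5032322  0.20721445 0.058     ]
```

```bash
python3 -m inch '[[[0,0,0.07],[0,0.04,0.6],1],[[0,0,0],[0,0,0.6],1],[[0,0,0],[0,0,0.6],1],[[0,0,0],[0,0,0.6],1],[[0,0,0],[0,0,0.6],1],[[0,0,0],[0,0,0.6],1],[[0,0,0],[0,0,0.5],1],[[0,0,0],[0,0,0.37],1],[[0,0,0],[0,0,0],1],[[0,0,0],[0,0,0],1]]' 
python3 -m inch '[[[0,0,0],[0,0,0],-1],[[0,0,0],[0,0,0],-1],[[0,0,0],[0,0,0],-1],[[0,0,0],[0,0,0],-1],[[0,0,0],[0,0,0],-1],[[0,0,0],[0,0,0],-1],[[0,0,0],[0,0,0],-1],[[0,0,0],[0,0,0],-1],[[0,0,0],[0,0,0],-1],[[0,0,0],[0,0,0],-1]]' 40
```

```text
time_s: 6.13
tcp_pos: [0.5019, 0.2071, 0.0214]
orientation: [[0.999, -0.051, -0.002], [-0.051, -0.999, -0.0], [-0.002, 0.0, -1.0]]
wrist_force: [0.1, 2.1, 0.3]
gripper_width: 0.087
grip_force: 0.0
time_s: 6.97
tcp_pos: [0.5023, 0.2077, 0.0217]
orientation: [[0.999, -0.051, 0.0], [-0.051, -0.999, 0.001], [0.0, -0.001, -1.0]]
wrist_force: [0.1, 0.7, -0.5]
gripper_width: 0.0297
grip_force: 40.0
```

```bash
python3 -m inch '[[[0,0,0],[0,0,-0.3],-1],[[0,0,0],[0,0,-0.7],-1],[[0,0,0],[0,0,-0.8],-1],[[0,0,0],[0,0,-0.8],-1],[[0,0,0],[0,0,-0.8],-1],[[0,0,0],[0,0,-0.8],-1],[[0,0,0],[0,0,-0.8],-1],[[0,0,0],[0,0,-0.7],-1],[[0,0,0],[0,0,-0.3],-1],[[0,0,0],[0,0,0],-1]]' 
python3 - <<'E'
from h import *
s=observe();save("wrist","w4.png")
R=np.array(s["orientation"]);T=np.array(s["tcp_pos"])
D=np.array([.556,-.2025,T[2]])-T;print("units",R.T@D/.04,"yaw",np.degrees(np.arctan2(R[1,0],R[0,0])),s["joints"])
E
```

```text
time_s: 7.8
tcp_pos: [0.5034, 0.208, 0.2648]
orientation: [[0.999, -0.051, 0.005], [-0.051, -0.999, 0.001], [0.005, -0.001, -1.0]]
wrist_force: [0.2, 1.2, -4.2]
gripper_width: 0.03
grip_force: 40.0
units [ 1.83762133e+00  1.01805980e+01 -3.11955493e-03] yaw -2.9345729207361706 [ 0.2383035   0.12561361 -0.73615943  1.63318613  0.08689083  1.41077655
 -2.12939431]
```

View pics/w4.png

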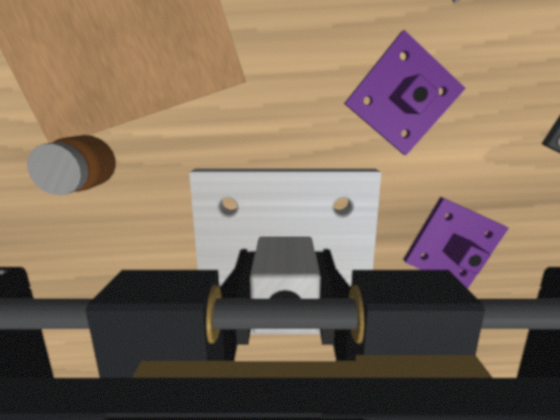

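The cover is held square, with its front edge running (191,171)-(379,171) and its holes at (229,206) and (342,206). I'll compute its offset in the tool frame and move over the cylinder.

```bash
python3 - <<'E'
from h import *
im=cv2.imread("pics/w4.png");g=255-cv2.cvtColor(im,cv2.COLOR_BGR2GRAY)
st=dict(orientation=np.eye(3),tcp_pos=np.zeros(3))
for z in(.0097,):
    for p in((191,171),(379,171)):print(onz("wrist",p,z,st).round(4))
    for x,y in((229,206),(342,206)):
        w=g[y-14:y+15,x-14:x+15];m=(w>np.median(w)+25).astype(np.uint8);c=max(cv2.findContours(m,0,2)[0],key=cv2.contourArea)
        (a,b),r=cv2.minEnclosingCircle(c);print((x-14+a,y-14+b),r,onz("wrist",(x-14+a,y-14+b),z,st).round(4))
E
python3 -m inch '[[[0,0,0],[0.1,0.4,0],-1],[[0,0,0],[0.13,0.75,0],-1],[[0,0,0],[0.13,0.75,0],-1],[[0,0,0],[0.13,0.75,0],-1],[[0,0,0],[0.13,0.75,0],-1],[[0,0,0],[0.13,0.75,0],-1],[[0,0,0],[0.13,0.75,0],-1],[[0,0,0],[0.13,0.75,0],-1],[[0,0,0],[0.13,0.75,0],-1],[[0,0,0],[0.13,0.75,0],-1]]' | head -2
python3 -m inch '[[[0,0,0],[0.13,0.75,0],-1],[[0,0,0],[0.13,0.75,0],-1],[[0,0,0],[0.13,0.75,0],-1],[[0,0,0],[0.13,0.75,0],-1],[[0,0,0.85],[0.05,0.03,0],-1],[[0,0,0.9],[0,0,0],-1],[[0,0,0.9],[0,0,0],-1],[[0,0,0.9],[0,0,0],-1],[[0,0,0.8],[0,0,0],-1],[[0,0,0],[0,0,0],-1]]' | head -2
python3 -m inch '[[[0,0,0],[0,0,0],-1],[[0,0,0],[0,0,0],-1],[[0,0,0],[0,0,0],-1],[[0,0,0],[0,0,0],-1],[[0,0,0],[0,0,0],-1],[[0,0,0],[0,0,0],-1],[[0,0,0],[0,0,0],-1],[[0,0,0],[0,0,0],-1],[[0,0,0],[0,0,0],-1],[[0,0,0],[0,0,0],-1]]'
python3 - <<'E'
from h import *
s=observe();R=np.array(s["orientation"]);T=np.array(s["tcp_pos"])
print(T,R[2],"yaw",np.degrees(np.arctan2(R[1,0],R[0,0])),s["joints"][6]);print(R.T@(np.array([.556,-.2025,.168])-T)/.04)
E
```

```text
[ 0.0516 -0.0468  0.0097]
[0.0517 0.0508 0.0097]
(228.0, 206.5) 10.111974716186523 [ 0.0324 -0.0286  0.0097]
(342.8636360168457, 206.8636360168457) 10.350370407104492 [0.0322 0.0331 0.0097]
time_s: 8.68
tcp_pos: [0.5366, -0.0824, 0.2584]
time_s: 9.52
tcp_pos: [0.5534, -0.2029, 0.2582]
time_s: 10.35
tcp_pos: [0.5549, -0.2033, 0.2618]
orientation: [[0.874, -0.486, 0.0], [-0.486, -0.874, -0.0], [0.0, 0.0, -1.0]]
wrist_force: [-0.2, -0.2, -3.7]
gripper_width: 0.0298
grip_force: 40.0
[ 0.55490783 -0.20327346  0.26179544] [ 1.09519746e-04  1.08309808e-04 -9.99999988e-01] yaw -29.045390364653898 -1.8276943792933897
[ 0.01422566 -0.03041489  2.34488426]
```

```bash
python3 -m inch '[[[0,0,0],[-0.054,-0.05,0.3],-1],[[0,0,0],[0,0,0.5],-1],[[0,0,0],[0,0,0.5],-1],[[0,0,0],[0,0,0.5],-1],[[0,0,0],[0,0,0.3],-1],[[0,0,0],[0,0,0.1],-1],[[0,0,0],[0,0,0.03],-1],[[0,0,0],[0,0,0],-1],[[0,0,0],[0,0,0],-1],[[0,0,0],[0,0,0],-1]]' 
python3 -m inch '[[[0,0,0],[0,0,0.02],-1],[[0,0,0],[0,0,0.02],-1],[[0,0,0],[0,0,0.02],-1],[[0,0,0],[0,0,0.02],-1],[[0,0,0],[0,0,0.02],-1],[[0,0,0],[0,0,0.02],-1],[[0,0,0],[0,0,0],-1],[[0,0,0],[0,0,0],-1],[[0,0,0],[0,0,0],-1],[[0,0,0],[0,0,0],-1]]'
```

```text
time_s: 11.18
tcp_pos: [0.5549, -0.2007, 0.1739]
orientation: [[0.874, -0.485, 0.002], [-0.485, -0.874, -0.001], [0.002, -0.0, -1.0]]
wrist_force: [0.1, 0.6, -2.8]
gripper_width: 0.0298
grip_force: 40.0
time_s: 12.02
tcp_pos: [0.554, -0.2005, 0.1678]
orientation: [[0.874, -0.485, 0.0], [-0.485, -0.874, -0.0], [0.0, 0.0, -1.0]]
wrist_force: [-0.5, -0.7, -3.8]
gripper_width: 0.0296
grip_force: 40.0
```

```bash
python3 -m inch '[[[0,0,0],[0,0,0.01],-1],[[0,0,0],[0,0,0.01],-1],[[0,0,0],[0,0,0.01],-1],[[0,0,0],[0,0,0.01],-1],[[0,0,0],[0,0,0.01],-1],[[0,0,0],[0,0,0],-1],[[0,0,0],[0,0,0],-1],[[0,0,0],[0,0,0],-1],[[0,0,0],[0,0,0],-1],[[0,0,0],[0,0,0],-1]]'; python3 -c "
from h import *
print(observe()['wrist_torque'])"
```

```text
time_s: 12.85
tcp_pos: [0.554, -0.2005, 0.1658]
orientation: [[0.874, -0.486, 0.0], [-0.486, -0.874, -0.0], [0.0, 0.0, -1.0]]
wrist_force: [-0.4, -0.6, -3.9]
gripper_width: 0.0299
grip_force: 40.0
[ 0.12889131  0.03046759 -0.01535928]
```

```bash
python3 -m inch '[[[0,0,0],[0,0,0.015],-1],[[0,0,0],[0,0,0.015],-1],[[0,0,0],[0,0,0.015],-1],[[0,0,0],[0,0,0.015],-1],[[0,0,0],[0,0,0.015],-1],[[0,0,0],[0,0,0],-1],[[0,0,0],[0,0,0],-1],[[0,0,0],[0,0,0],-1],[[0,0,0],[0,0,0],-1],[[0,0,0],[0,0,0],-1]]'; python3 -c "
from h import *
print(observe()['wrist_torque']);im=grab_frame('side')[150:230,290:390];cv2.imwrite('pics/s5.png',cv2.resize(im[:,:,::-1],None,fx=6,fy=6,interpolation=cv2.INTER_CUBIC))"
```

```text
time_s: 13.68
tcp_pos: [0.554, -0.2004, 0.1628]
orientation: [[0.874, -0.485, 0.0], [-0.485, -0.874, -0.0], [0.0, 0.0, -1.0]]
wrist_force: [0.0, -0.6, -4.5]
gripper_width: 0.0297
grip_force: 40.0
[ 0.05563303 -0.01388624  0.04141598]
```

View pics/s5.png

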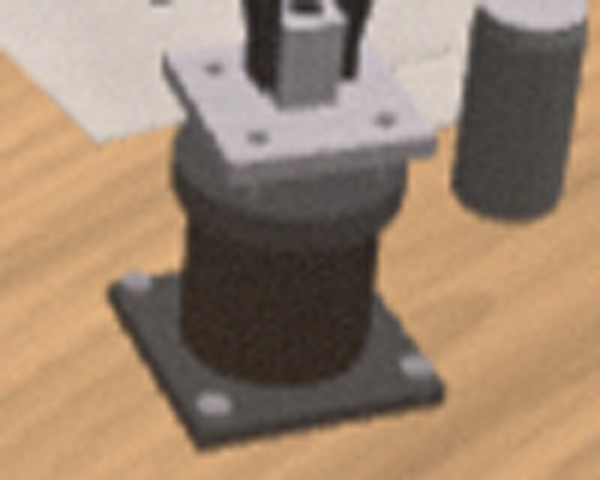

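The cover is hovering on the studs, with its underside at about 141 mm. No force is felt, so all four studs are in the holes. I'll keep lowering.

```bash
python3 -m inch '[[[0,0,0],[0,0,0.04],-1],[[0,0,0],[0,0,0.04],-1],[[0,0,0],[0,0,0.04],-1],[[0,0,0],[0,0,0.04],-1],[[0,0,0],[0,0,0.04],-1],[[0,0,0],[0,0,0],-1],[[0,0,0],[0,0,0],-1],[[0,0,0],[0,0,0],-1],[[0,0,0],[0,0,0],-1],[[0,0,0],[0,0,0],-1]]'
python3 -m inch '[[[0,0,0],[0,0,0.03],-1],[[0,0,0],[0,0,0.03],-1],[[0,0,0],[0,0,0.03],-1],[[0,0,0],[0,0,0.03],-1],[[0,0,0],[0,0,0.03],-1],[[0,0,0],[0,0,0],-1],[[0,0,0],[0,0,0],-1],[[0,0,0],[0,0,0],-1],[[0,0,0],[0,0,0],-1],[[0,0,0],[0,0,0],-1]]'
```

```text
time_s: 14.57
tcp_pos: [0.554, -0.2005, 0.1549]
orientation: [[0.874, -0.486, 0.0], [-0.486, -0.874, -0.0], [0.0, 0.0, -1.0]]
wrist_force: [0.0, 0.5, -4.4]
gripper_width: 0.0295
grip_force: 40.0
time_s: 15.4
tcp_pos: [0.554, -0.2005, 0.1488]
orientation: [[0.874, -0.486, 0.0], [-0.486, -0.874, -0.0], [0.0, 0.0, -1.0]]
wrist_force: [0.8, -0.1, -4.2]
gripper_width: 0.0295
grip_force: 40.0
```

```bash
python3 -m inch '[[[0,0,0],[0,0,0.02],-1],[[0,0,0],[0,0,0.02],-1],[[0,0,0],[0,0,0.02],-1],[[0,0,0],[0,0,0.02],-1],[[0,0,0],[0,0,0.02],-1],[[0,0,0],[0,0,0],-1],[[0,0,0],[0,0,0],-1],[[0,0,0],[0,0,0],-1],[[0,0,0],[0,0,0],-1],[[0,0,0],[0,0,0],-1]]'
python3 -m inch '[[[0,0,0],[0,0,0.01],-1],[[0,0,0],[0,0,0.01],-1],[[0,0,0],[0,0,0.01],-1],[[0,0,0],[0,0,0.01],-1],[[0,0,0],[0,0,0.01],-1],[[0,0,0],[0,0,0],-1],[[0,0,0],[0,0,0],-1],[[0,0,0],[0,0,0],-1],[[0,0,0],[0,0,0],-1],[[0,0,0],[0,0,0],-1]]'
```

```text
time_s: 16.23
tcp_pos: [0.5541, -0.2005, 0.1457]
orientation: [[0.874, -0.485, 0.0], [-0.485, -0.874, -0.0], [0.0, 0.0, -1.0]]
wrist_force: [-4.2, 1.7, 5.7]
gripper_width: 0.0299
grip_force: 40.0
time_s: 17.07
tcp_pos: [0.5541, -0.2005, 0.1437]
orientation: [[0.874, -0.486, 0.0], [-0.486, -0.874, -0.001], [0.001, 0.0, -1.0]]
wrist_force: [-4.2, 0.2, 7.1]
gripper_width: 0.0296
grip_force: 40.0
```

Force from the bush (about 11 N) shows at the expected height, and it is moving in. Two more mm.

```bash
python3 -m inch '[[[0,0,0],[0,0,0.01],-1],[[0,0,0],[0,0,0.01],-1],[[0,0,0],[0,0,0.01],-1],[[0,0,0],[0,0,0.01],-1],[[0,0,0],[0,0,0.005],-1],[[0,0,0],[0,0,0],-1],[[0,0,0],[0,0,0],-1],[[0,0,0],[0,0,0],-1],[[0,0,0],[0,0,0],-1],[[0,0,0],[0,0,0],-1]]'
python3 -m inch '[[[0,0,0],[0,0,0.008],-1],[[0,0,0],[0,0,0],-1],[[0,0,0],[0,0,0],-1],[[0,0,0],[0,0,0.007],-1],[[0,0,0],[0,0,0],-1],[[0,0,0],[0,0,0],-1],[[0,0,0],[0,0,0],-1],[[0,0,0],[0,0,0],-1],[[0,0,0],[0,0,0],-1],[[0,0,0],[0,0,0],-1]]'
```

```text
time_s: 17.9
tcp_pos: [0.5541, -0.2005, 0.1419]
orientation: [[0.874, -0.486, 0.0], [-0.486, -0.874, -0.0], [0.001, 0.0, -1.0]]
wrist_force: [-3.9, 1.5, 6.4]
gripper_width: 0.0296
grip_force: 40.0
time_s: 18.73
tcp_pos: [0.554, -0.2005, 0.1417]
orientation: [[0.874, -0.486, 0.0], [-0.486, -0.874, -0.001], [0.001, 0.0, -1.0]]
wrist_force: [-4.5, 1.1, 7.0]
gripper_width: 0.0296
grip_force: 40.0
```

```bash
python3 -m inch '[[[0,0,0],[0,0,0.01],-1],[[0,0,0],[0,0,0],-1],[[0,0,0],[0,0,0],-1],[[0,0,0],[0,0,0],-1],[[0,0,0],[0,0,0],-1],[[0,0,0],[0,0,0],-1],[[0,0,0],[0,0,0],-1],[[0,0,0],[0,0,0],-1],[[0,0,0],[0,0,0],-1],[[0,0,0],[0,0,0],-1]]'
```

```text
time_s: 19.57
tcp_pos: [0.554, -0.2005, 0.1417]
orientation: [[0.874, -0.486, 0.0], [-0.486, -0.874, -0.001], [0.001, 0.0, -1.0]]
wrist_force: [-5.9, 2.3, 8.9]
gripper_width: 0.0299
grip_force: 40.0
```

```bash
python3 -m inch '[[[0,0,0],[0,0,0.01],-1],[[0,0,0],[0,0,0],-1],[[0,0,0],[0,0,0],-1],[[0,0,0],[0,0,0],-1],[[0,0,0],[0,0,0],-1],[[0,0,0],[0,0,0],-1],[[0,0,0],[0,0,0],-1],[[0,0,0],[0,0,0],-1],[[0,0,0],[0,0,0],-1],[[0,0,0],[0,0,0],-1]]'
```

```text
time_s: 20.4
tcp_pos: [0.554, -0.2005, 0.1417]
orientation: [[0.874, -0.486, 0.0], [-0.486, -0.874, -0.001], [0.001, 0.0, -1.0]]
wrist_force: [-5.8, 1.4, 11.7]
gripper_width: 0.0297
grip_force: 40.0
```

Travel stopped at exactly the predicted flush height while the force rises. One slightly firmer press, then ease off and release.

```bash
python3 -m inch '[[[0,0,0],[0,0,0.02],-1],[[0,0,0],[0,0,0.01],-1],[[0,0,0],[0,0,0],-1],[[0,0,0],[0,0,0],-1],[[0,0,0],[0,0,0],-1],[[0,0,0],[0,0,0],-1],[[0,0,0],[0,0,0],-1],[[0,0,0],[0,0,0],-1],[[0,0,0],[0,0,0],-1],[[0,0,0],[0,0,0],-1]]'
python3 -m inch '[[[0,0,0],[0,0,-0.02],-1],[[0,0,0],[0,0,-0.02],-1],[[0,0,0],[0,0,0],-1],[[0,0,0],[0,0,0],0],[[0,0,0],[0,0,0],0.3],[[0,0,0],[0,0,0],0.3],[[0,0,0],[0,0,0],0.3],[[0,0,0],[0,0,0],0.3],[[0,0,0],[0,0,0],0.3],[[0,0,0],[0,0,0],0.3]]'
```

```text
time_s: 21.23
tcp_pos: [0.554, -0.2005, 0.1416]
orientation: [[0.874, -0.486, 0.001], [-0.486, -0.874, -0.001], [0.001, 0.001, -1.0]]
wrist_force: [-8.6, 2.5, 17.3]
gripper_width: 0.0299
grip_force: 40.0
time_s: 22.07
tcp_pos: [0.554, -0.2004, 0.1398]
orientation: [[0.874, -0.485, -0.0], [-0.485, -0.874, 0.0], [-0.0, 0.0, -1.0]]
wrist_force: [-0.4, -0.9, 0.1]
gripper_width: 0.0563
grip_force: 0.0
```

Released. Retreat straight up and check.

```bash
python3 -m inch '[[[0,0,0],[0,0,-0.2],0.3],[[0,0,0],[0,0,-0.4],0.3],[[0,0,0],[0,0,-0.6],0.3],[[0,0,0],[0,0,-0.7],0.3],[[0,0,0],[0,0,-0.7],0.3],[[0,0,0],[0,0,-0.6],0.3],[[0,0,0],[0,0,-0.4],0.3],[[0,0,0],[0,0,-0.2],0.3],[[0,0,0],[0,0,0],0.3],[[0,0,0],[0,0,0],0.3]]'; python3 -c "
from h import *
a=grab_frame('side')[140:240,280:400];b=grab_frame('wrist')
a=cv2.resize(a,(480,400),interpolation=cv2.INTER_CUBIC);b=cv2.resize(b[80:330,150:350],(320,400))
cv2.imwrite('pics/s6.png',np.hstack([a,b])[:,:,::-1])"
```

```text
time_s: 22.9
tcp_pos: [0.5539, -0.2004, 0.2916]
orientation: [[0.874, -0.485, -0.0], [-0.485, -0.874, -0.0], [-0.0, 0.0, -1.0]]
wrist_force: [0.7, 0.0, -0.5]
gripper_width: 0.0562
grip_force: 0.0
```

View pics/s6.png

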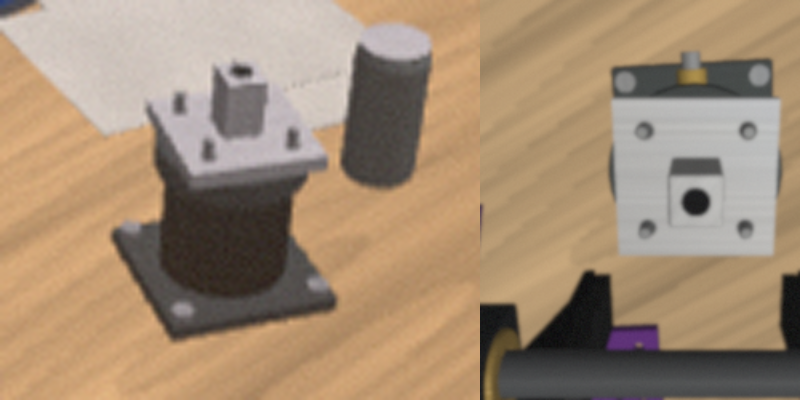

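The studs stand up through all four holes (side crop (180,100), (208,148), (293,137)), and the cover lies flat on the head with the gripper clear.

```bash
python3 -c "
from h import *
print(hand_in())"
```

```text
the job is handed in; nothing more can be done
None
```

The aluminium cover is on all four studs, pressed down with about 22 N until it stopped at the flush height (bush in), then released; the job was handed in at about 23 s with the gripper clear.

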